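# Lock the dust extractor's access panel

### The arm

A 6-joint arm with a two-finger parallel gripper is mounted at the origin on the work surface. World frame = base frame: x ahead of the robot, y to its left, z up, the work surface at z = 0. Lengths are in mm, angles in rad, forces in N, time in s.
With the tool pointing down it reaches from about 350 to 950 mm from the base axis. Payload 17.4 kg.
Tool frame: the origin (TCP) lies at the very end of the fingers, on their centre line; the grasp point (between the pads) lies hold_point_z behind it (hold_point_z is the distance from the TCP to the grasp point, in mm); y points along the fingers, x is the direction in which the jaws open and shut, and the axes are right-handed (so a half turn about y gives the same grasp; the last joint's range is limited). The gripper opens to 93 mm and grips with 3 to 60 N. Pads are 15 mm wide; open, the fingers measure 128 mm over their backs; the gripper's body (75 mm by 188 mm) begins 65 mm behind the grasp point.
Start: joints at [1.067, 0.116, 1.442, -0, 1.584, -0.038], TCP at [303.176, 603.089, 218.646] pointing down, gripper open.
Joint ranges: [-2.83, 2.83], [-0.83, 2.19], [0.07, 2.5], [-1.14, 4.28], [0.01, 3], [-2.97, 2.97]. Speed limits (rad/s): [1.89, 1.89, 2.22, 3.14, 3.14, 3.14].

### API

Orientations are given as a rotation vector (axis times angle).
In Python, from station import * gives the robot as it stands.
- The arm moves only by the shell command python3 -m inch 'ROWS' [OPENING] [FORCE]. ROWS is JSON, a list of rows, each an object of numbers: "tx", "ty", "tz": the shift along the tool's x, y, z in units of 25 cm (1.0 is 25 cm); "ax", "ay", "az": the turn, a rotation vector about the tool's x, y, z in units of 60 degrees (1.0 is 60 degrees). In form: [{"tx": .., "ty": .., "tz": .., "ax": .., "ay": .., "az": ..}, ...]. A call has 1 to 12 rows; each row is the pose to reach, as a shift and turn from the pose commanded when the call began, along the tool's axes at that moment; what a row does not reach only later rows make up. A row lasts 1/12 s, in which the tool goes at most 41.7 mm and 7.16 degrees, less where a joint would pass 70% of its speed; a pose out of reach is approached as far as the arm can. A call with a number of a shift or a turn outside -1 to 1 is refused whole. A call with a gripper value outside its range is refused whole. OPENING is the opening, from 0 (shut) to 1 (fully open), set as the call begins (- or left out, the last holds). The fingers move at their own pace and stop on an object; FORCE is the grip in N (left out, the last holds). Time passes only in rows, so rows that repeat a pose let the fingers close. It gives the time, the measured TCP pose, the force and the opening at its end, in the units of the state.
- sense(): the state, without advancing time (a new reading comes with each control period).
- camera(name): name is "scene" or "top"; returns (picture, depth): 400x640x3 uint8, red, green, blue; 400x640 float32, mm along the optical axis (not along the pixel's ray), 0 where there is no reading.
- calibration(name): a dict with "K" (3x3 intrinsics, pixels), "R" (3x3) and "t" (3): a world point X has camera coordinates R X + t. Camera axes: x right, y down, z forward; pixel columns grow to the right and rows downward; lengths in mm; the calibration is good to about 2 mm. A picture is of the moment at which its call begins. calibration takes no time and is no camera call.
- sign_off(): hands the job in, once; it reports no verdict.
The state is a dict: "t": time; "qpos": joint angles; "dq": joint speeds; "joint_efforts": joint torques, N m; "position": TCP position; "tool_rot": TCP orientation; "ft_force": force on the tool from outside, world axes, zero at the start; "moment": the same for the moment, N m; "opening": opening from 0.0 (shut) to 1.0 (fully open).
Only numpy, scipy, OpenCV 4.12 (cv2) and the standard library are available. Lean on these libraries where they do the work, as an engineer would, in place of code of your own. Each camera call takes 0.05 s, during which the arm holds its last target. There are 200 camera calls.

### The job

The access panel on top of the bench dust extractor stands ajar. Put your fingertips in the slot of the round disc on the panel, press the panel fully shut, and keeping it pressed turn the disc clockwise (seen from above) a quarter turn to its stop, until the slot points front to back and the cam holds the panel shut; then let go. Do not pull the panel further open, and leave the flask, tape measure, knife and eraser where they are.

Things in the scene. Friction and masses are not known exactly. Their poses are not given: they have to be found in the camera images.
- unit: Grey steel bench dust extractor, fixed, a box 280 (x) x 300 (y) x 110 mm high without its panel. Origin: centre of its underside, on the bench; -x is the front with black louvres, z up. Its aluminium top panel, 275 x 296 x 16 mm, is hinged along the far edge at x = +135, z = 110 mm of this frame; the finger disc lies in the panel.
- panel (a joint): Opening angle of the top panel, rad: 0 is fully shut (upper face 126 mm above the bench), positive lifts the front edge. It stands ajar at about 0.12 to 0.24, pushed up by a springy gasket: pressing it shut at the disc takes 6 to 9 N, and unlocked it springs up again. Locked, it stays within 0.01.
- cam (a joint): Turn of the disc and the cam tongue under it, rad: 0 (slot left-right, along the unit's y) to 1.571 (hard stop, slot front-back: locked), growing clockwise seen from above. Starts at 0 to 0.35, turns stiffly (0.09 N m), stays where left. From 0.9 the tongue goes under a ramped keeper if the panel is held within 0.02 rad of shut, else over it; from 1.35 it holds the panel.
- dial: Round black disc, diameter 120 mm, flush in the panel; turns with the cam, tilts with the panel. A finger slot 104 mm long, 38 wide, 12 deep, closed at its ends, crosses its middle. Origin: centre of the slot's floor (panel shut: 114 mm above the bench, at x = -45, y = 0 mm of the unit's frame, 180 mm from the hinge); y along the slot, z out of the panel.
- flask: Loose black drinking bottle, 68 mm in diameter, 200 mm tall, standing to the left of the extractor; origin at the centre of its underside. To be left alone.
- tape: Loose black tape measure, 65 x 36 x 62 mm, to the right of the extractor; origin at the centre of its underside. To be left alone.
- knife: Loose utility knife, 148 x 26 x 16 mm, lying in front of the extractor; origin on its underside near the middle. To be left alone.
- eraser: Loose white eraser, 55 x 24 x 13 mm, to the right of the extractor; origin at the centre of its underside. To be left alone.

How it is judged (in metres and radians):
On the way, in this order (a step that is already met when the one before it is completed fails the run):
1. the panel is pressed shut (within 0.03 rad) by the fingers on the disc, before the disc is turned past 0.95 rad (value of joint panel below 0.03 rad and value of joint cam below 0.95 rad and contact force between the fingers and dial above 1 N), for 0.05 s.
2. the disc is turned by the fingers past 1.35 rad with the panel shut (within 0.03 rad) (value of joint cam above 1.35 rad and value of joint panel below 0.03 rad and contact force between the fingers and dial above 0.3 N), for 0.05 s.
At the end, for the whole second after the job is handed in: The disc stands past 1.35 rad (77 degrees) and the panel, let go, stays shut within 0.02 rad, held by the cam; flask, tape measure, knife and eraser within 30 mm of their starts (value of joint cam above 1.35 rad and value of joint panel below 0.02 rad and velocity of joint panel below 0.02 rad/s and distance of each of flask, tape, knife, eraser from where it was at the start of the episode below 0.03 m); the robot touches nothing.
It fails at once if the panel is pulled further open (past 0.30 rad) (value of joint panel above 0.3 rad).
It fails at once if a bystander is moved by more than 30 mm (distance of any of flask, tape, knife, eraser from where it was at the start of the episode above 0.03 m).
It also fails if it takes over 48 s, if anything falls off the work surface, if the arm or the gripper's body presses on something with over 40 N, if the wrist force passes 120 N, or if a joint passes its speed limit or range.

## Working session

There is one attempt and no reset: what is moved stays moved. The work goes in short steps, Python scripts to look and compute and a shell command to move; the robot and the scene stay as the last step left them, time stands still between calls to the robot, and variables do not carry over. Pictures are saved under pics/ and viewed, about 8 in all and at most 12, crops included, and the job is handed in when it is done.

```bash
mkdir -p pics; ls
python3 - <<'E'
from station import *
import cv2,numpy as np
for n in ("top","scene"):
    p,d=camera(n); cv2.imwrite(f"pics/{n}0.png",p[:,:,::-1]); np.save(f"pics/{n}0.npy",d)
    c=calibration(n); print(n,c)
print(sense())
E
```

```text
pics
top {'K': array([[375.98892125,   0.        , 318.63096601],
       [  0.        , 375.98892125, 197.78283368],
       [  0.        ,   0.        ,   1.        ]]), 'R': array([[-0.01148141, -0.99987094, -0.01123706],
       [-0.99489937,  0.01254918, -0.1000888 ],
       [ 0.1002169 ,  0.01003059, -0.99491505]]), 't': array([ 37.8088994 , 613.90493196, 768.92548863])}
scene {'K': array([[369.7876717 ,   0.        , 319.63575636],
       [  0.        , 369.7876717 , 193.57162014],
       [  0.        ,   0.        ,   1.        ]]), 'R': array([[-0.91519389,  0.40291022, -0.00913775],
       [ 0.38615798,  0.87020219, -0.30599045],
       [-0.11533499, -0.2835692 , -0.95199073]]), 't': array([ 520.99799327, -232.48812994, 1010.51930905])}
{'t': 0.1, 'qpos': array([ 1.06721301e+00,  1.16434508e-01,  1.44214980e+00, -2.32541811e-05,
        1.58399504e+00, -3.77960286e-02]), 'dq': array([ 0.00018852, -0.00263667, -0.00084323,  0.00144661, -0.00051241,
        0.00069661]), 'joint_efforts': array([ 2.55740684e-03, -7.22902322e+01, -6.23858213e+01,  7.81013165e-02,
        2.28438328e-02, -1.15806770e-04]), 'position': array([303.09259056, 602.94067722, 218.01158677]), 'tool_rot': array([-1.39477392, -0.85900705,  0.86039517]), 'ft_force': array([-0.3574488 , -0.77993881, -0.33574134]), 'moment': array([-0.02044165, -0.0270431 ,  0.03402343]), 'opening': 1.0010977956725953}
```

View pics/top0.png

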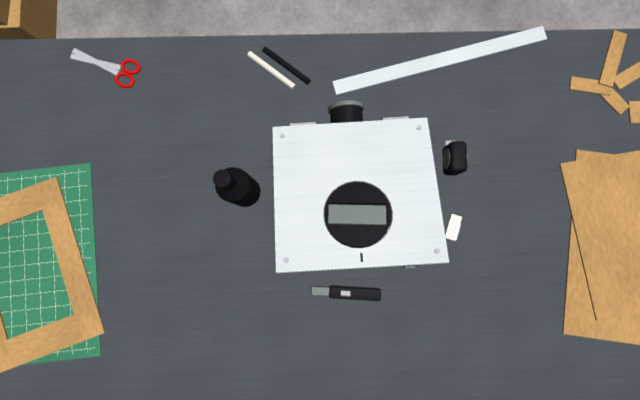

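View pics/scene0.png

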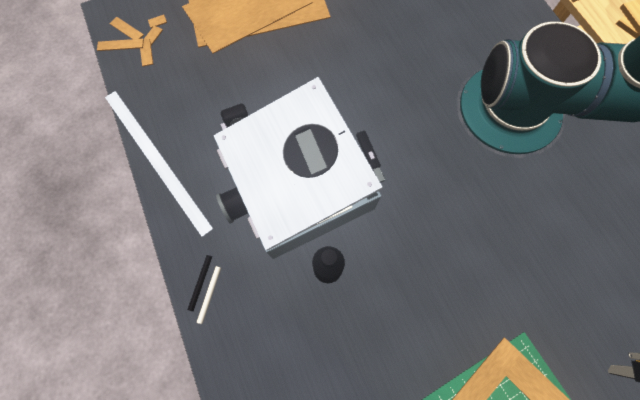

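The top view shows the panel with the disc centred near px (358,214) and its slot about left-right. The flask is at (237,186), the tape at (455,157), the eraser at (454,227) and the knife at (346,293). Next I measure the panel plane, the slot and the unit's yaw.

```bash
cat > h.py <<'E'
import numpy as np,cv2
from station import *
def world(n,d):
    c=calibration(n);K,R,t=c["K"],c["R"],c["t"]
    v,u=np.mgrid[:d.shape[0],:d.shape[1]]
    P=np.stack([(u-K[0,2])/K[0,0]*d,(v-K[1,2])/K[1,1]*d,d],-1)
    return (P-t)@R
def pca(X):
    m=X.mean(0);u,s,vt=np.linalg.svd(X-m,full_matrices=False);return m,vt
E
python3 - <<'E'
from h import *
for n,box in (("top",(265,455,110,280)),("scene",(205,390,70,260))):
    p=cv2.imread(f"pics/{n}0.png").astype(int);d=np.load(f"pics/{n}0.npy");W=world(n,d)
    m=np.zeros(d.shape,bool);m[box[2]:box[3],box[0]:box[1]]=1
    g=p.mean(2)
    pan=m&(g>200)&(W[...,2]>100)&(d>0)
    X=W[pan]
    for _ in range(3):
        c,vt=pca(X);r=(X-c)@vt[2];X=X[abs(r)<2.5]
    nn=vt[2]*np.sign(vt[2][2]);tilt=np.arccos(nn[2]);print(n,"tilt",tilt,"rms",r.std(),"n",nn,"uphill yaw(hinge dir)",np.arctan2(nn[1],nn[0]), "c",c)
    # outline
    mm=np.zeros(d.shape,np.uint8);mm[pan]=255
    mm=cv2.morphologyEx(mm,cv2.MORPH_CLOSE,np.ones((5,5)))
    cs,_=cv2.findContours(mm,cv2.RETR_EXTERNAL,2);cn=max(cs,key=cv2.contourArea)
    K=calibration(n);
    def ontoplane(uv):
        ray=np.c_[(uv-K["K"][:2,2])/K["K"][0,0],np.ones(len(uv))]@K["R"];o=-K["R"].T@K["t"]
        return o+ray*(((c-o)@nn)/(ray@nn))[:,None]
    q=cv2.approxPolyDP(cn,8,True)[:,0].astype(float);Q=ontoplane(q)
    print("corners",np.c_[q,Q].round(0).tolist(),"sides",np.linalg.norm(Q-np.roll(Q,1,0),axis=1).round(0))
    dark=m&(g<70);k,l,st,ce=cv2.connectedComponentsWithStats((m&(abs(g-130)<30)&(W[...,2]>80)).astype(np.uint8))
    i=1+np.argmax(st[1:,4]);S=W[l==i];sc,sv=pca(S)
    uv=np.argwhere(l==i)[:,::-1].astype(np.float32);rect=cv2.minAreaRect(uv);print("slot px",st[i],rect)
    B=ontoplane(cv2.boxPoints(rect).astype(float));print("floor c",sc,"dir",sv[0],"yaw",np.arctan2(sv[0][1],sv[0][0]),"floor to panel",(sc-c)@nn,"L,W",np.linalg.norm(B[0]-B[1]),np.linalg.norm(B[1]-B[2]))
    cs,_=cv2.findContours(cv2.morphologyEx(((g<70)&m).astype(np.uint8),cv2.MORPH_OPEN,np.ones((3,3))),0,2)
    for cn in cs:
        if cv2.contourArea(cn)>1500 : 
            e=ontoplane(cn[:,0].astype(float));f=e-c;print("disc",(e.max(0)+e.min(0))/2,e.max(0)-e.min(0))
E
```

```text
top tilt 0.18541541421770727 rms 1.0183831935680847 n [0.18416164 0.00843803 0.98285975] uphill yaw(hinge dir) 0.045786607617970425 c [614.09081234 -37.22384755 151.02728558]
corners [[426.0, 118.0, 755.0, -177.0, 126.0], [273.0, 127.0, 742.0, 115.0, 126.0], [276.0, 271.0, 475.0, 103.0, 176.0], [448.0, 261.0, 489.0, -190.0, 176.0]] sides [272. 293. 272. 294.]
slot px [ 328  205   58   19 1069] ((356.5, 214.0), (18.0, 57.0), 90.0)
floor c [572.19425458 -39.22326789 148.63309461] dir [-0.07039426  0.23363734  0.96977226] yaw 1.8634427406739438 floor to panel -10.085763704144462 L,W 101.71855166880269 32.872367646403006
disc [572.21440959 -42.10405061 158.87713244] [116.89516661 114.08321709  22.00172365]
scene tilt 0.1870102972297219 rms 1.0998128465696886 n [0.1856672  0.00973339 0.98256448] uphill yaw(hinge dir) 0.05237590300233299 c [621.05173403 -29.08212863 150.76524299]
corners [[317.0, 77.0, 490.0, -192.0, 177.0], [214.0, 135.0, 756.0, -179.0, 127.0], [265.0, 248.0, 742.0, 113.0, 126.0], [381.0, 186.0, 474.0, 101.0, 177.0]] sides [293. 271. 292. 273.]
slot px [295 129  32  46 314] ((310.6034851074219, 151.24136352539062), (42.93720245361328, 17.988981246948242), 66.80140686035156)
floor c [571.55619701 -49.99406323 156.90044188] dir [0.13085068 0.46758966 0.87420708] yaw 1.297935231706247 floor to panel -3.3650132109447224 L,W 39.775361078016736 99.90355312819828
```

```bash
cat > rel.py <<'E'
import sys,numpy as np
from scipy.spatial.transform import Rotation as Ro
from station import *
# rel: x y z yaw(deg of tool x axis, pointing down) -> shift/turn in move units
def rel(p,yaw):
    s=sense();R=Ro.from_rotvec(s["tool_rot"]).as_matrix()
    a=np.radians(yaw);x=np.array([np.cos(a),np.sin(a),0]);y=np.array([0,0,-1.])
    T=np.c_[x,y,np.cross(x,y)]
    print("pos",s["position"].round(1),"ft",s["ft_force"].round(1),"q",s["qpos"].round(2),"open",round(s["opening"],2))
    print("tool x yaw",np.degrees(np.arctan2(R[1,0],R[0,0])).round(1),"y",R[:,1].round(3))
    print("t",(R.T@(np.array(p)-s["position"])/250).round(3),"a",(Ro.from_matrix(R.T@T).as_rotvec()/np.radians(60)).round(3))
if __name__=="__main__": rel([float(v) for v in sys.argv[1:4]],float(sys.argv[4]))
E
python3 rel.py 303 603 330 61; python3 rel.py 570 -40 300 90; python3 rel.py 570 -40 300 -90
python3 - <<'E'
from h import *
d=np.load("pics/top0.npy");W=world("top",d);p=cv2.imread("pics/top0.png").astype(int).mean(2)
for u,v in ((224,180),(237,186),(455,157),(454,227),(346,293),(346,105)):print(u,v,W[v,u].round(0))
m=np.zeros(p.shape,bool);m[200:230,322:395]=1
A=np.argwhere(m&(abs(p-130)<30))
for v in range(203,228): print(v,[A[A[:,0]==v][:,1].min(),A[A[:,0]==v][:,1].max()] if (A[:,0]==v).any() else "",end=" ")
col=p[196:235,:]
for u in (332,345,358,370,382):
    print(u,col[:,u].astype(int))
E
```

```text
pos [303.1 602.9 218. ] ft [-0.4 -0.8 -0.3] q [ 1.07  0.12  1.44 -0.    1.58 -0.04] open 1.0
tool x yaw 63.3 y [-0.    -0.001 -1.   ]
t [-0.    -0.448  0.   ] a [ 0.     0.039 -0.001]
pos [303.1 602.9 218. ] ft [-0.4 -0.8 -0.3] q [ 1.07  0.12  1.44 -0.    1.58 -0.04] open 1.0
tool x yaw 63.3 y [-0.    -0.001 -1.   ]
t [-1.819 -0.326 -2.109] a [-0.    -0.445 -0.001]
pos [303.1 602.9 218. ] ft [-0.4 -0.8 -0.3] q [ 1.07  0.12  1.44 -0.    1.58 -0.04] open 1.0
tool x yaw 63.3 y [-0.    -0.001 -1.   ]
t [-1.819 -0.326 -2.109] a [ 1.000e-03  2.555e+00 -0.000e+00]
224 180 [630. 188. 199.]
237 186 [626. 178. 148.]
455 157 [ 692. -252.   62.]
454 227 [ 549. -261.   10.]
346 293 [413. -25.  19.]
346 105 [796. -28.  90.]
203 [np.int64(325), np.int64(390)] 204 [np.int64(325), np.int64(390)] 205 [np.int64(329), np.int64(390)] 206 [np.int64(324), np.int64(385)] 207 [np.int64(324), np.int64(391)] 208 [np.int64(324), np.int64(391)] 209 [np.int64(329), np.int64(391)] 210 [np.int64(329), np.int64(385)] 211 [np.int64(329), np.int64(392)] 212 [np.int64(329), np.int64(392)] 213 [np.int64(329), np.int64(3
[... 614 characters left out ...]
50  37  39  38  37  39  38  38
  40  38  37]
345 [ 37  40  37  36  37  39  34  25  71 124 136 137 135 138 138 137 139 138
 137 137 137 139 136 138 138 139 140 107  61  41  39  39  39  38  40  38
  40  36  39]
358 [ 37  37  39  39  38  35  36  22  50 121 140 138 137 137 138 139 138 138
 139 139 138 137 139 139 139 140 140 123  75  38  37  41  43  43  40  43
  39  39  43]
370 [ 36  39  38  40  39  37  38  23  37 120 139 139 138 139 139 139 140 140
 139 137 140 140 140 139 137 139 141 139  88  44  40  41  43  41  39  42
  41  41  42]
382 [ 37  37  39  38  38  40  38  28  29  96 131 140 139 138 140 141 141 140
 139 139 138 139 140 140 140 141 140 140  98  52  40  42  41  42  40  43
  42  42  39]
```

Slot yaw is about 88.5° and the cam starts at about 0.07. Panel angle is 0.186, and the shut disc centre should be at (567,-40,114). The flask is 225 mm to the side, so it's clear. I raise and then travel.

```bash
python3 -m inch '[{"ty":-0.13},{"ty":-0.26},{"ty":-0.38},{"ty":-0.38,"tx":-0.1,"tz":-0.12},{"ty":-0.38,"tx":-0.2,"tz":-0.24},{"ty":-0.38,"tx":-0.3,"tz":-0.36},{"ty":-0.38,"tx":-0.4,"tz":-0.47},{"ty":-0.38,"tx":-0.5,"tz":-0.58},{"ty":-0.38,"tx":-0.6,"tz":-0.7},{"ty":-0.38,"tx":-0.7,"tz":-0.81},{"ty":-0.38,"tx":-0.8,"tz":-0.92},{"ty":-0.38,"tx":-0.8,"tz":-0.92}]' 0.55; python3 rel.py 569 -40 300 88.5
```

```text
pos [303.1 602.9 218. ] ft [-0.4 -0.8 -0.3] q [ 1.07  0.12  1.44 -0.    1.58 -0.04] open 1.0
tool x yaw 63.3 y [-0.    -0.001 -1.   ]
t [-1.82  -0.326 -2.105] a [-0.    -0.42  -0.001]schema error: expected keys tx, ty, tz, ax, ay, az
```

```bash
python3 -m inch '[{"tx":0,"ty":-0.13,"tz":0,"ax":0,"ay":0,"az":0},{"tx":0,"ty":-0.26,"tz":0,"ax":0,"ay":0,"az":0},{"tx":0,"ty":-0.38,"tz":0,"ax":0,"ay":0,"az":0},{"tx":-0.1,"ty":-0.38,"tz":-0.12,"ax":0,"ay":0,"az":0},{"tx":-0.2,"ty":-0.38,"tz":-0.24,"ax":0,"ay":0,"az":0},{"tx":-0.3,"ty":-0.38,"tz":-0.36,"ax":0,"ay":0,"az":0},{"tx":-0.4,"ty":-0.38,"tz":-0.47,"ax":0,"ay":0,"az":0},{"tx":-0.5,"ty":-0.38,"tz":-0.58,"ax":0,"ay":0,"az":0},{"tx":-0.6,"ty":-0.38,"tz":-0.7,"ax":0,"ay":0,"az":0},{"tx":-0.7,"ty":-0.38,"tz":-0.81,"ax":0,"ay":0,"az":0},{"tx":-0.8,"ty":-0.38,"tz":-0.92,"ax":0,"ay":0,"az":0},{"tx":-0.8,"ty":-0.38,"tz":-0.92,"ax":0,"ay":0,"az":0}]' 0.55; python3 rel.py 569 -40 300 88.5
```

```text
t: 1.1
position: [420.4, 316.6, 313.9]
tool_rot: [-1.397, -0.857, 0.857]
ft_force: [-0.3, 1.2, -0.3]
opening: 0.549
pos [420.4 316.6 313.9] ft [-0.3  1.2 -0.3] q [ 0.6  -0.22  1.61 -0.    1.75 -0.5 ] open 0.55
tool x yaw 63.1 y [ 0.001 -0.001 -1.   ]
t [-1.003  0.057 -1.175] a [ 0.001 -0.423 -0.001]
```

```bash
python3 -m inch '[{"tx":-0.1,"ty":0,"tz":-0.1,"ax":0,"ay":-0.05,"az":0},{"tx":-0.2,"ty":0,"tz":-0.2,"ax":0,"ay":-0.1,"az":0},{"tx":-0.3,"ty":0,"tz":-0.3,"ax":0,"ay":-0.15,"az":0},{"tx":-0.4,"ty":0,"tz":-0.4,"ax":0,"ay":-0.2,"az":0},{"tx":-0.5,"ty":0,"tz":-0.5,"ax":0,"ay":-0.25,"az":0},{"tx":-0.6,"ty":0,"tz":-0.6,"ax":0,"ay":-0.3,"az":0},{"tx":-0.7,"ty":0,"tz":-0.7,"ax":0,"ay":-0.35,"az":0},{"tx":-0.8,"ty":0,"tz":-0.8,"ax":0,"ay":-0.4,"az":0},{"tx":-0.9,"ty":0,"tz":-0.9,"ax":0,"ay":-0.42,"az":0},{"tx":-0.96,"ty":0,"tz":-1.0,"ax":0,"ay":-0.42,"az":0},{"tx":-0.96,"ty":0,"tz":-1.0,"ax":0,"ay":-0.42,"az":0},{"tx":-0.96,"ty":0,"tz":-1.0,"ax":0,"ay":-0.42,"az":0}]'; python3 rel.py 569 -40 200 88.5
```

```text
t: 2.1
position: [534.7, -6.5, 312.9]
tool_rot: [-1.221, -1.187, 1.189]
ft_force: [-0.2, 0.4, 0.5]
opening: 0.55
pos [534.7  -6.5 312.9] ft [-0.2  0.4  0.5] q [-0.06 -0.2   1.6   0.    1.75 -1.6 ] open 0.55
tool x yaw 88.4 y [-0.001  0.    -1.   ]
t [-0.13   0.452 -0.141] a [-0.001 -0.002  0.   ]
```

```bash
python3 -m inch '[{"tx":-0.05,"ty":0.05,"tz":-0.05,"ax":0,"ay":0,"az":0},{"tx":-0.1,"ty":0.15,"tz":-0.1,"ax":0,"ay":0,"az":0},{"tx":-0.13,"ty":0.25,"tz":-0.14,"ax":0,"ay":0,"az":0},{"tx":-0.13,"ty":0.35,"tz":-0.14,"ax":0,"ay":0,"az":0},{"tx":-0.13,"ty":0.45,"tz":-0.14,"ax":0,"ay":0,"az":0},{"tx":-0.13,"ty":0.51,"tz":-0.14,"ax":0,"ay":0,"az":0},{"tx":-0.13,"ty":0.52,"tz":-0.14,"ax":0,"ay":0,"az":0},{"tx":-0.13,"ty":0.52,"tz":-0.14,"ax":0,"ay":0,"az":0}]'; python3 rel.py 569 -40 150 88.5
python3 - <<'E'
from h import *
for n,b in (("top",(200,300,280,440)),("scene",(80,230,220,390))):
    p,d=camera(n);np.save(f"pics/{n}1.npy",d);cv2.imwrite(f"pics/{n}1f.png",p[:,:,::-1])
    globals()[n]=p[:,:,::-1]
a=cv2.resize(top[150:270,270:450],None,fx=2.2,fy=2.2);b=cv2.resize(scene[70:190,230:410],None,fx=2.2,fy=2.2)
cv2.imwrite("pics/c1.png",np.hstack([a,b]))
E
```

```text
t: 2.77
position: [568.3, -38.2, 183.5]
tool_rot: [-1.22, -1.19, 1.191]
ft_force: [-0.9, 0.3, 0.5]
opening: 0.551
pos [568.3 -38.2 183.5] ft [-0.9  0.3  0.5] q [-0.11 -0.1   1.72  0.    1.53 -1.66] open 0.55
tool x yaw 88.6 y [-0.001  0.    -1.   ]
t [-0.007  0.134 -0.003] a [-0.001  0.001  0.   ]
```

View pics/c1.png

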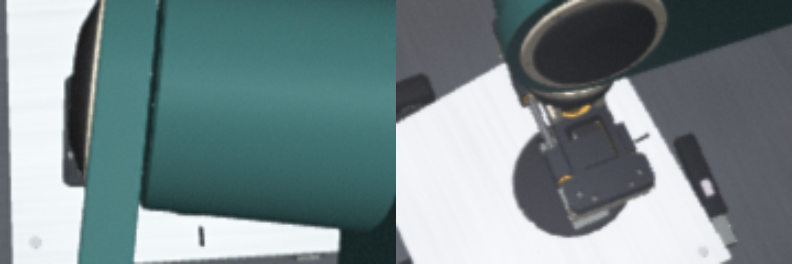

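Both views are mostly hidden by the arm. The scene crop shows the gripper over the disc. I descend gently and use the contact height to tell the slot floor (~149) from the disc face (~160).

```bash
python3 -m inch '[{"tx":-0.005,"ty":0.03,"tz":-0.002,"ax":0,"ay":0,"az":0},{"tx":-0.007,"ty":0.06,"tz":-0.002,"ax":0,"ay":0,"az":0},{"tx":-0.007,"ty":0.09,"tz":-0.002,"ax":0,"ay":0,"az":0},{"tx":-0.007,"ty":0.12,"tz":-0.002,"ax":0,"ay":0,"az":0},{"tx":-0.007,"ty":0.12,"tz":-0.002,"ax":0,"ay":0,"az":0}]';python3 -m inch '[{"tx":0,"ty":0.01,"tz":0,"ax":0,"ay":0,"az":0},{"tx":0,"ty":0.02,"tz":0,"ax":0,"ay":0,"az":0},{"tx":0,"ty":0.03,"tz":0,"ax":0,"ay":0,"az":0},{"tx":0,"ty":0.03,"tz":0,"ax":0,"ay":0,"az":0}]'; python3 rel.py 567 -40 114 88.5
```

```text
t: 3.28
position: [568.3, -40.8, 151.5]
tool_rot: [-1.22, -1.188, 1.191]
ft_force: [-0.3, 0.3, -0.8]
opening: 0.546
t: 3.62
position: [569.0, -40.8, 145.9]
tool_rot: [-1.221, -1.19, 1.19]
ft_force: [0.0, 0.2, -0.0]
opening: 0.548
pos [569.  -40.8 145.9] ft [ 0.   0.2 -0. ] q [-0.12 -0.08  1.76  0.    1.46 -1.66] open 0.55
tool x yaw 88.5 y [-0.  0. -1.]
t [0.003 0.127 0.008] a [-0.  0.  0.]
```

Past the rim height (160) with no contact, so the fingers are inside the slot. Now I press down.

```bash
python3 -m inch '[{"tx":0.003,"ty":0.02,"tz":0.002,"ax":0,"ay":0,"az":0},{"tx":0.003,"ty":0.04,"tz":0.004,"ax":0,"ay":0,"az":0},{"tx":0.003,"ty":0.06,"tz":0.006,"ax":0,"ay":0,"az":0},{"tx":0.003,"ty":0.08,"tz":0.008,"ax":0,"ay":0,"az":0},{"tx":0.003,"ty":0.08,"tz":0.008,"ax":0,"ay":0,"az":0}]'; python3 -m inch '[{"tx":0,"ty":0.01,"tz":0,"ax":0,"ay":0,"az":0},{"tx":0,"ty":0.02,"tz":0,"ax":0,"ay":0,"az":0},{"tx":0,"ty":0.03,"tz":0,"ax":0,"ay":0,"az":0},{"tx":0,"ty":0.03,"tz":0,"ax":0,"ay":0,"az":0}]';python3 rel.py 567 -40 114 88.5
```

```text
t: 4.03
position: [566.7, -40.0, 125.0]
tool_rot: [-1.221, -1.189, 1.19]
ft_force: [0.7, -0.5, 1.3]
opening: 0.547
t: 4.37
position: [566.8, -40.0, 118.3]
tool_rot: [-1.221, -1.189, 1.19]
ft_force: [-1.9, -1.0, 2.8]
opening: 0.551
pos [566.8 -40.  118.3] ft [-1.9 -1.   2.8] q [-0.12 -0.07  1.8  -0.    1.42 -1.66] open 0.55
tool x yaw 88.5 y [-0.001  0.    -1.   ]
t [-0.     0.017 -0.001] a [-0.001  0.     0.   ]
```

```bash
python3 -m inch '[{"tx":0,"ty":0.006,"tz":0,"ax":0,"ay":0,"az":0},{"tx":0,"ty":0.012,"tz":0,"ax":0,"ay":0,"az":0},{"tx":0,"ty":0.012,"tz":0,"ax":0,"ay":0,"az":0}]'; python3 -m inch '[{"tx":0,"ty":0.005,"tz":0,"ax":0,"ay":0,"az":0},{"tx":0,"ty":0.008,"tz":0,"ax":0,"ay":0,"az":0},{"tx":0,"ty":0.008,"tz":0,"ax":0,"ay":0,"az":0}]'; python3 rel.py 567 -40 114 88.5
```

```text
t: 4.62
position: [566.9, -39.9, 115.6]
tool_rot: [-1.221, -1.19, 1.19]
ft_force: [-2.9, -0.5, 3.7]
opening: 0.551
t: 4.87
position: [566.9, -39.9, 114.1]
tool_rot: [-1.221, -1.19, 1.19]
ft_force: [-6.3, -0.9, 7.6]
opening: 0.549
pos [566.9 -39.9 114.1] ft [-6.3 -0.9  7.6] q [-0.12 -0.07  1.8   0.    1.41 -1.66] open 0.55
tool x yaw 88.5 y [-0.  0. -1.]
t [-0.     0.001 -0.   ] a [-0.  0.  0.]
```

```bash
python3 -m inch '[{"tx":0,"ty":0.004,"tz":0.006,"ax":0,"ay":0,"az":0},{"tx":0,"ty":0.008,"tz":0.012,"ax":0,"ay":0,"az":0},{"tx":0,"ty":0.008,"tz":0.012,"ax":0,"ay":0,"az":0}]'; python3 rel.py 567 -40 114 88.5
```

```text
t: 5.12
position: [566.4, -39.9, 114.1]
tool_rot: [-1.227, -1.195, 1.187]
ft_force: [10.5, -0.8, 13.3]
opening: 0.553
pos [566.4 -39.9 114.1] ft [10.5 -0.8 13.3] q [-0.12 -0.07  1.81  0.    1.4  -1.66] open 0.55
tool x yaw 88.5 y [ 0.007 -0.    -1.   ]
t [-0.     0.001 -0.002] a [0.007 0.    0.   ]
```

Height has stopped at 114.1 with the force rising to 13 N, so the panel is on its shut stop. Next I relieve the sideways strain and start turning clockwise (+ay).

```bash
python3 -m inch '[{"tx":0,"ty":0.004,"tz":-0.007,"ax":0,"ay":0,"az":0},{"tx":0,"ty":0.004,"tz":-0.007,"ax":0,"ay":0.04,"az":0},{"tx":0,"ty":0.004,"tz":-0.007,"ax":0,"ay":0.08,"az":0},{"tx":0,"ty":0.004,"tz":-0.007,"ax":0,"ay":0.12,"az":0},{"tx":0,"ty":0.004,"tz":-0.007,"ax":0,"ay":0.16,"az":0},{"tx":0,"ty":0.004,"tz":-0.007,"ax":0,"ay":0.2,"az":0},{"tx":0,"ty":0.004,"tz":-0.007,"ax":0,"ay":0.24,"az":0},{"tx":0,"ty":0.004,"tz":-0.007,"ax":0,"ay":0.28,"az":0},{"tx":0,"ty":0.004,"tz":-0.007,"ax":0,"ay":0.32,"az":0},{"tx":0,"ty":0.004,"tz":-0.007,"ax":0,"ay":0.36,"az":0},{"tx":0,"ty":0.004,"tz":-0.007,"ax":0,"ay":0.4,"az":0},{"tx":0,"ty":0.004,"tz":-0.007,"ax":0,"ay":0.4,"az":0}]'; python3 rel.py 567 -40 114 70;python3 -c "
from station import *;print(sense()['moment'])"
```

```text
t: 6.12
position: [566.8, -39.9, 113.9]
tool_rot: [-1.39, -0.876, 0.871]
ft_force: [-10.1, 1.4, 29.6]
opening: 0.551
pos [566.8 -39.9 113.9] ft [-10.1   1.4  29.6] q [-0.12 -0.07  1.8   0.    1.41 -1.24] open 0.55
tool x yaw 64.4 y [ 0.003 -0.    -1.   ]
t [ 0.    -0.    -0.001] a [ 0.003 -0.094  0.001]
[-0.09126103  1.97930434 -0.08348858]
```

```bash
python3 -m inch '[{"tx":-0.001,"ty":-0.004,"tz":0.003,"ax":0,"ay":0.05,"az":0},{"tx":-0.001,"ty":-0.004,"tz":0.003,"ax":0,"ay":0.1,"az":0},{"tx":-0.001,"ty":-0.004,"tz":0.003,"ax":0,"ay":0.15,"az":0},{"tx":-0.001,"ty":-0.004,"tz":0.003,"ax":0,"ay":0.2,"az":0},{"tx":-0.001,"ty":-0.004,"tz":0.003,"ax":0,"ay":0.25,"az":0},{"tx":-0.001,"ty":-0.004,"tz":0.003,"ax":0,"ay":0.3,"az":0},{"tx":-0.001,"ty":-0.004,"tz":0.003,"ax":0,"ay":0.35,"az":0},{"tx":-0.001,"ty":-0.004,"tz":0.003,"ax":0,"ay":0.4,"az":0},{"tx":-0.001,"ty":-0.004,"tz":0.003,"ax":0,"ay":0.45,"az":0},{"tx":-0.001,"ty":-0.004,"tz":0.003,"ax":0,"ay":0.5,"az":0},{"tx":-0.001,"ty":-0.004,"tz":0.003,"ax":0,"ay":0.5,"az":0}]'; python3 rel.py 567 -40 114 -10;python3 - <<'E'
from h import *
print(sense()['moment'])
p,d=camera("scene");b=cv2.resize(p[70:190,230:410,::-1],None,fx=3.5,fy=3.5,interpolation=cv2.INTER_CUBIC);cv2.imwrite("pics/c2.png",b)
E
```

```text
t: 7.03
position: [566.4, -39.8, 114.0]
tool_rot: [-1.521, -0.472, 0.466]
ft_force: [1.2, -0.4, 18.9]
opening: 0.548
pos [566.4 -39.8 114. ] ft [ 1.2 -0.4 18.9] q [-0.12 -0.07  1.8   0.    1.41 -0.71] open 0.55
tool x yaw 34.3 y [ 0.004 -0.    -1.   ]
t [ 0.001  0.    -0.002] a [0.001 0.739 0.004]
[-0.19836223  0.13903587 -0.04549434]
```

View pics/c2.png

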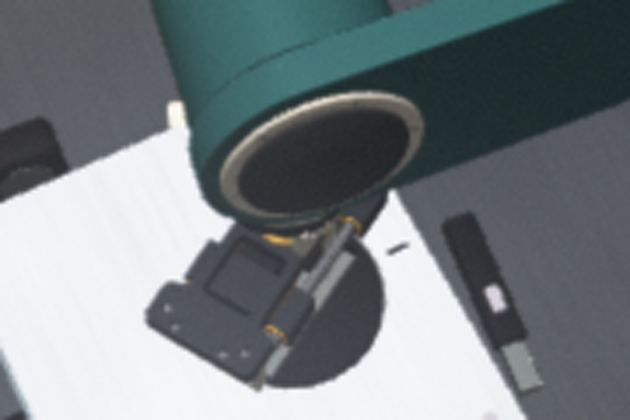

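The crop shows the slot (bright strip at about (300,315)) turning with the fingers, the panel shut, and 19 N of press. I continue.

```bash
python3 -m inch '[{"tx":0,"ty":0,"tz":0,"ax":0,"ay":0.05,"az":0},{"tx":0,"ty":0,"tz":0,"ax":0,"ay":0.1,"az":0},{"tx":0,"ty":0,"tz":0,"ax":0,"ay":0.15,"az":0},{"tx":0,"ty":0,"tz":0,"ax":0,"ay":0.2,"az":0},{"tx":0,"ty":0,"tz":0,"ax":0,"ay":0.25,"az":0},{"tx":0,"ty":0,"tz":0,"ax":0,"ay":0.3,"az":0},{"tx":0,"ty":0,"tz":0,"ax":0,"ay":0.35,"az":0},{"tx":0,"ty":0,"tz":0,"ax":0,"ay":0.4,"az":0},{"tx":0,"ty":0,"tz":0,"ax":0,"ay":0.45,"az":0},{"tx":0,"ty":0,"tz":0,"ax":0,"ay":0.5,"az":0},{"tx":0,"ty":0,"tz":0,"ax":0,"ay":0.55,"az":0},{"tx":0,"ty":0,"tz":0,"ax":0,"ay":0.55,"az":0}]'; python3 rel.py 567 -40 114 -15;python3 -c "
from station import *;print(sense()['moment'])"
python3 -m inch '[{"tx":0,"ty":0,"tz":0,"ax":0,"ay":0.05,"az":0},{"tx":0,"ty":0,"tz":0,"ax":0,"ay":0.1,"az":0},{"tx":0,"ty":0,"tz":0,"ax":0,"ay":0.14,"az":0},{"tx":0,"ty":0,"tz":0,"ax":0,"ay":0.14,"az":0}]'; python3 rel.py 567 -40 114 -15;python3 - <<'E'
from h import *
print(sense()['moment'])
p,d=camera("scene");b=cv2.resize(p[70:190,230:410,::-1],None,fx=3.5,fy=3.5,interpolation=cv2.INTER_CUBIC);cv2.imwrite("pics/c3.png",b)
E
```

```text
t: 8.08
position: [566.5, -40.2, 114.0]
tool_rot: [-1.572, -0.021, 0.014]
ft_force: [1.3, -1.6, 18.4]
opening: 0.547
pos [566.5 -40.2 114. ] ft [ 1.3 -1.6 18.4] q [-0.12 -0.07  1.8  -0.    1.41 -0.14] open 0.55
tool x yaw 1.3 y [ 0.004 -0.001 -1.   ]
t [0.002 0.    0.001] a [0.    0.272 0.004]
[-0.50527317  0.30955644  0.0687454 ]
t: 8.42
position: [566.4, -40.4, 114.1]
tool_rot: [-1.57, 0.093, -0.1]
ft_force: [1.2, -4.2, 18.8]
opening: 0.55
pos [566.4 -40.4 114.1] ft [ 1.2 -4.2 18.8] q [-0.12 -0.07  1.8  -0.    1.41  0.01] open 0.55
tool x yaw -7.1 y [ 0.004 -0.001 -1.   ]
t [0.002 0.    0.002] a [0.    0.132 0.004]
[-0.6921621   0.43886457  0.10490576]
```

View pics/c3.png

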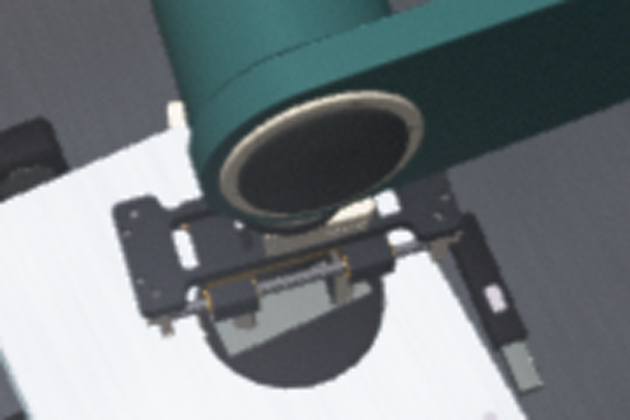

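The slot's lower edge runs from (230,355) to (370,290), slope -0.46. The panel side edge has slope -0.39, so it's a few degrees short of the stop. I turn on until the moment climbs.

```bash
python3 -m inch '[{"tx":0,"ty":0,"tz":0,"ax":0,"ay":0.04,"az":0},{"tx":0,"ty":0,"tz":0,"ax":0,"ay":0.08,"az":0},{"tx":0,"ty":0,"tz":0,"ax":0,"ay":0.12,"az":0},{"tx":0,"ty":0,"tz":0,"ax":0,"ay":0.12,"az":0}]'; python3 rel.py 567 -40 114 -15;python3 -c "
from station import *;print(sense()['moment'])"
python3 -m inch '[{"tx":0,"ty":0,"tz":0,"ax":0,"ay":0.04,"az":0},{"tx":0,"ty":0,"tz":0,"ax":0,"ay":0.08,"az":0},{"tx":0,"ty":0,"tz":0,"ax":0,"ay":0.08,"az":0}]'; python3 rel.py 567 -40 114 -15;python3 - <<'E'
from h import *
print(sense()['moment'])
p,d=camera("scene");b=cv2.resize(p[70:190,230:410,::-1],None,fx=3.5,fy=3.5,interpolation=cv2.INTER_CUBIC);cv2.imwrite("pics/c4.png",b)
E
```

```text
t: 8.8
position: [566.6, -39.9, 114.1]
tool_rot: [-1.562, 0.19, -0.198]
ft_force: [1.8, -1.3, 17.8]
opening: 0.553
pos [566.6 -39.9 114.1] ft [ 1.8 -1.3 17.8] q [-0.12 -0.07  1.8  -0.    1.41  0.13] open 0.55
tool x yaw -14.2 y [ 0.005 -0.001 -1.   ]
t [0.002 0.    0.   ] a [-0.001  0.014  0.005]
[-0.28124996  0.09551052  1.40299658]
t: 9.05
position: [566.6, -39.8, 114.1]
tool_rot: [-1.557, 0.251, -0.259]
ft_force: [2.7, -4.4, 17.2]
opening: 0.561
pos [566.6 -39.8 114.1] ft [ 2.7 -4.4 17.2] q [-0.11 -0.07  1.8  -0.    1.41  0.21] open 0.56
tool x yaw -18.6 y [ 0.005 -0.002 -1.   ]
t [ 0.002  0.    -0.   ] a [ 0.    -0.06   0.005]
[-0.62033313  0.05253493  7.80777144]
```

View pics/c4.png

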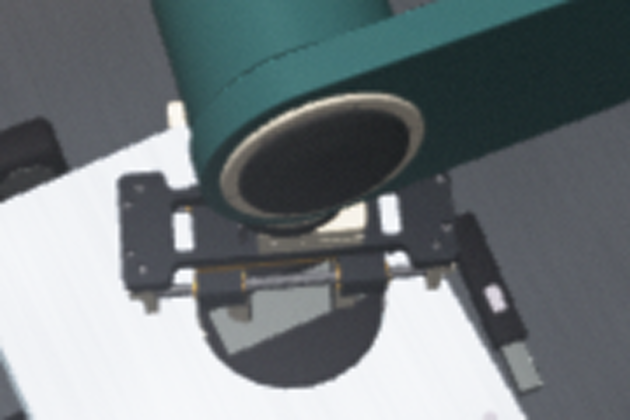

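The moment jumps to 7.8 N m, so the disc is at its hard stop with the panel down. I ease off the turn and the press, then lift straight up.

```bash
python3 -m inch '[{"tx":0,"ty":0,"tz":0,"ax":0,"ay":-0.07,"az":0},{"tx":0,"ty":-0.01,"tz":0,"ax":0,"ay":-0.12,"az":0},{"tx":0,"ty":-0.02,"tz":0,"ax":0,"ay":-0.16,"az":0},{"tx":0,"ty":-0.02,"tz":0,"ax":0,"ay":-0.16,"az":0}]'; python3 -c "
from station import *;print(sense()['moment'])"
python3 -m inch '[{"tx":0,"ty":-0.02,"tz":0,"ax":0,"ay":0,"az":0},{"tx":0,"ty":-0.05,"tz":0,"ax":0,"ay":0,"az":0},{"tx":0,"ty":-0.1,"tz":0,"ax":0,"ay":0,"az":0},{"tx":0,"ty":-0.2,"tz":0,"ax":0,"ay":0,"az":0},{"tx":0,"ty":-0.32,"tz":0,"ax":0,"ay":0,"az":0},{"tx":0,"ty":-0.44,"tz":0,"ax":0,"ay":0,"az":0},{"tx":0,"ty":-0.56,"tz":0,"ax":0,"ay":0,"az":0},{"tx":0,"ty":-0.68,"tz":0,"ax":0,"ay":0,"az":0},{"tx":0,"ty":-0.8,"tz":0,"ax":0,"ay":0,"az":0},{"tx":0,"ty":-0.8,"tz":0,"ax":0,"ay":0,"az":0}]'; python3 rel.py 380 100 320 0
```

```text
t: 9.43
position: [565.3, -39.6, 117.0]
tool_rot: [-1.567, 0.125, -0.126]
ft_force: [-0.3, -0.2, 0.3]
opening: 0.549
[-0.00721867  0.09970633 -0.00513882]
t: 10.27
position: [565.7, -39.9, 324.3]
tool_rot: [-1.567, 0.121, -0.134]
ft_force: [1.5, 0.6, 0.1]
opening: 0.55
pos [565.7 -39.9 324.3] ft [1.5 0.6 0.1] q [-0.12 -0.13  1.52  0.    1.75  0.05] open 0.55
tool x yaw -9.3 y [ 0.008 -0.001 -1.   ]
t [-0.824  0.011  0.432] a [ 0.    -0.156  0.008]
```

```bash
python3 -m inch '[{"tx":-0.07,"ty":0,"tz":0.08,"ax":0,"ay":0,"az":0},{"tx":-0.14,"ty":0,"tz":0.16,"ax":0,"ay":0,"az":0},{"tx":-0.21,"ty":0,"tz":0.25,"ax":0,"ay":0,"az":0},{"tx":-0.28,"ty":0,"tz":0.34,"ax":0,"ay":0,"az":0},{"tx":-0.35,"ty":0,"tz":0.43,"ax":0,"ay":0,"az":0},{"tx":-0.42,"ty":0,"tz":0.52,"ax":0,"ay":0,"az":0},{"tx":-0.5,"ty":0,"tz":0.61,"ax":0,"ay":0,"az":0},{"tx":-0.5,"ty":0,"tz":0.7,"ax":0,"ay":0,"az":0},{"tx":-0.5,"ty":0,"tz":0.8,"ax":0,"ay":0,"az":0},{"tx":-0.5,"ty":0,"tz":0.9,"ax":0,"ay":0,"az":0},{"tx":-0.5,"ty":0,"tz":0.95,"ax":0,"ay":0,"az":0},{"tx":-0.5,"ty":0,"tz":0.95,"ax":0,"ay":0,"az":0}]'
python3 - <<'E'
from h import *
for n,b in (("top",(265,455,110,280)),("scene",(205,390,70,260))):
    p,d=camera(n);globals()[n]=p[:,:,::-1];W=world(n,d);g=p.mean(2)
    m=np.zeros(d.shape,bool);m[b[2]:b[3],b[0]:b[1]]=1
    X=W[m&(g>200)&(d>0)&(abs(W[...,2]-126)<25)]
    for _ in range(4):
        c,v=pca(X);r=(X-c)@v[2];X=X[abs(r)<2.5]
    nn=v[2]*np.sign(v[2][2]);print(n,"n",nn.round(4),"c",c.round(1),len(X),X[:,2].min(),X[:,2].max())
    if n=="top":
        for u,w in ((237,186),(455,157),(454,227),(346,293)):print(W[w,u].round(0))
a=cv2.resize(top[90:310,200:470],None,fx=1.4,fy=1.4);b=cv2.resize(scene[60:280,200:410],None,fx=1.4,fy=1.4);cv2.imwrite("pics/c5.png",np.hstack([a,b]))
E
```

```text
t: 11.27
position: [480.0, 216.4, 316.9]
tool_rot: [-1.567, 0.126, -0.126]
ft_force: [0.0, -0.6, -0.3]
opening: 0.548
top n [ 6.7e-03 -1.0e-04  1.0e+00] c [614.3 -37.2 126.6] 18712 123.16864304236191 129.98027333768087
[626. 179. 146.]
[ 692. -251.   64.]
[ 549. -260.   13.]
[413. -25.  17.]
scene n [0.0079 0.0013 1.    ] c [621.2 -30.5 127.7] 11885 124.30051247605103 131.43619604558734
```

View pics/c5.png

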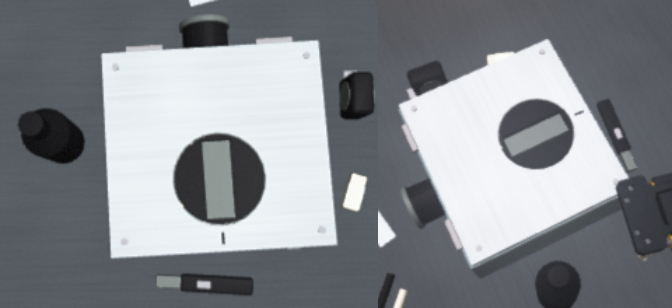

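The slot now points front to back, in line with the panel's mark. The panel reads about 0.007 rad with nothing pressing on it. The bystanders haven't moved and the robot is clear of everything, so I hand in.

```bash
python3 -c "
from station import *
print(sign_off())"
```

```text
the job is handed in; nothing more can be done
None
```

The access panel is shut and held by the cam, and the job was handed in at about 11 s of the 48 s; no verdict was reported.

With the fingers spread in the slot, I pressed the panel onto its stop. The TCP came to rest at 114 mm, with 13 N there. I then turned the disc clockwise to its hard stop, eased off, lifted straight up and moved aside.

**Last checks, with the robot clear of everything:**
- **Panel:** tilt about 0.007–0.008 rad, top face about 127 mm above the bench (expected 126 mm), with the two cameras agreeing.
- **Disc:** in the picture the slot points front to back, in line with the panel's mark. I did not measure the final angle in numbers.
- **Flask, tape measure, knife and eraser:** surface points matched the start to within about 3 mm, which is camera noise.

**Higher than I meant:** the press peaked at about 30 N during the turn, and the moment reached 7.8 N m at the stop. That 30 N was on the fingers and is well under the 120 N wrist limit. No check failed, though the arm hid the slot during the first descent. There I relied on the fingers passing below the disc face without contact.

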